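Lock the pipe reamer into its bayonet holder

TASK

Take the pipe reamer by its black wing grip and hang it upright in the sprung bayonet holder, its cross pin going down through the two gaps in the top plate onto the track below. Press down lightly and turn it clockwise (seen from above) until you feel the pin drop into the locking notch, then let go and leave it locked there. Never force it against the holder, and do not shift the other things on the bench.

Things in the scene. Friction and masses are not known exactly. Their poses are not given: they have to be found in the camera images.
- reamer: Loose steel pipe reamer, 0.28 to 0.46 kg, standing upright on the bench, 122 mm tall; origin at the centre of its flat tip, z up. Taper from 26 mm diameter at the tip to 36 mm at z = 32 mm, 36 mm cylinder to z = 82, 44 mm flange z = 82 to 86, then a black wing grip. A half turn about z makes no difference.
- grip (a point): Point to grasp on the reamer's wing grip, 107 mm above its tip. The grip is an upright flat bar, 56 mm long along the reamer's x, 14 mm thick in y, z = 86 to 122 mm above the tip: pinch it across its thickness from above.
- pin (a point): Middle of the reamer's round 8 mm cross pin, on its axis 55 mm above the tip. The pin runs along the reamer's x axis, parallel to the wing grip, and sticks out on both sides to 34 mm from the axis.
- holder: Fixed bayonet holder: 140 mm square, 10 mm thick blue base plate with four corner posts and springs that carry the collar; origin under the centre of the base, x axis along the collar's entry gaps.
- collar: The holder's collar, 116 mm square; origin on its axis at track floor height, 90 mm above the bench at rest, x along the entry gaps. It sinks straight down on damped springs: yields from 5.6 N push (reamer's weight included), then 0.6 N per mm, plus 1.3 N per 10 mm/s; hard stop at 22 mm. Free depth below the track: over 55 mm.
- mouth (a point): Centre of the collar's top face, 18 mm above its origin. The top plate is 6 mm thick, with a 40 mm bore and two 14 mm wide entry gaps along the collar's +x and -x, out to 42 mm from the axis; the reamer's body passes the bore, its pin the gaps.
- track (a point): Centre of the track floor, the collar's origin. Pin centre on the track: 4 mm above it; the pin then turns clockwise only (seen from above), under the top plate. Two opposite notches, 12 mm wide, 7 mm deep, hard stop at the far side, lie 35 to 80 deg clockwise of the gaps: set by hand, hidden, not measured. In them the pin centre is 3 mm below; a 10 mm press eases by about 4 N at the drop.
- oiler: Blue oil can, 64 mm diameter, 128 mm tall with a bent brass spout; origin under its centre. Leave it alone.
- coupling: Dark steel pipe coupling, 48 mm diameter, 42 mm tall, standing on end; origin under its centre. Leave it alone.
- wrench: Steel wrench lying on the bench along its own x axis. Leave it alone.
Mind the look-alikes: they are no part of the job. Of the things that look like the reamer, the middle-sized one is meant.

How it is judged:
By the outcome, as a careful person would: the job done as asked, in the order asked, and still so for the second after the job is handed in, with the robot touching nothing.
It also fails if it takes over 67 s, if anything falls off the work surface, if the arm or the gripper's body presses on something with over 40 N, if the wrist force passes 120 N, or if a joint passes its speed limit or range.

ROBOT

A 6-joint arm with a two-finger parallel gripper is mounted at the origin on the work surface. World frame = base frame: x ahead of the robot, y to its left, z up, the work surface at z = 0. Lengths are in mm, angles in rad, forces in N, time in s.
With the tool pointing down it reaches from about 275 to 750 mm from the base axis. Payload 10.2 kg.
Tool frame: the origin (TCP) lies between the finger pads; the fingertips stand 19 mm ahead of it and the grasp point (between the pads) is the TCP; z points along the fingers, y is the direction in which the jaws open and shut (so a half turn about z gives the same grasp; the last joint's range is limited). The gripper opens to 88 mm and grips with 3 to 60 N. Pads are 18 mm wide; open, the fingers measure 123 mm over their backs; the gripper's body (75 mm by 187 mm) begins 45 mm behind the grasp point.
Start: joints at [-1.445, 0.313, 1.498, -0, 1.331, -0.223], TCP at [179.417, -493.397, 257.72] pointing down, gripper open.
Joint ranges: [-2.94, 2.94], [-0.97, 2.17], [0.19, 2.56], [-1.23, 4.37], [0.02, 3.11], [-2.88, 2.88]. Speed limits (rad/s): [2.39, 2.39, 3.01, 3.14, 3.14, 3.14].

INTERFACE

Orientations are given as [roll, pitch, yaw] about the fixed x, y, z axes, in that order (R = Rz(yaw) Ry(pitch) Rx(roll)).
In Python, from station import ctrl, eyes gives the robot as it stands.
- The arm moves only by the shell command python3 -m jog 'ROWS' [FORCE]. ROWS is a JSON object of lists of equal length, an entry for each row: "translation": the shift along the tool's x, y, z in m, a list of three; "dr": the turn, a rotation vector about the tool's x, y, z in degrees, a list of three; "jaw": the opening, from -1 (shut) to 1 (fully open). A call has 1 to 8 rows; each row shifts and turns the commanded pose from where the row before left it, along the tool's axes as they then stand; what a row does not reach is not made up. A row lasts 1/8 s, in which the tool goes at most 62.5 mm and 10.7 degrees, less where a joint would pass 70% of its speed; a pose out of reach is approached as far as the arm can. A call with a gripper value outside its range is refused whole. The fingers move at their own pace and stop on an object; FORCE is the grip in N (left out, the last holds). Time passes only in rows, so rows that do not move let the fingers close. It gives the time, the measured TCP pose, the force and the opening at its end, in the units of the state.
- ctrl.get_state(): the state, without advancing time (a new reading comes with each control period).
- eyes.camera(name): name is "scene" or "top"; returns a dict with "img" (384x512x3 uint8, blue, green, red), "vfov" (degrees; the focal length in pixels is half the picture's height over the tangent of half this angle, whatever the lens; pixels are square), "cx", "cy" (the principal point, pixels), "world_to_cam" (4x4, takes a point from world to camera coordinates). Camera axes: x right, y down, z forward; pixel columns grow to the right and rows downward; lengths in mm; the calibration is good to about 2 mm. A picture is of the moment at which its call begins. There is no depth.
- ctrl.job_done(): hands the job in, once; it reports no verdict.
The state is a dict: "time_s": time; "q": joint angles; "joint_velocities": joint speeds; "tau": joint torques, N m; "tcp_pos": TCP position; "tcp_rot": TCP orientation; "contact_force": force on the tool from outside, world axes, zero at the start; "torque": the same for the moment, N m; "grip_width": finger opening in mm.
Only numpy, scipy, OpenCV 4.12 (cv2) and the standard library are available. Lean on these libraries where they do the work, as an engineer would, in place of code of your own. Each camera call takes 0.05 s, during which the arm holds its last target. There are 200 camera calls.

## Working session

There is one attempt and no reset: what is moved stays moved. The work goes in short steps, Python scripts to look and compute and a shell command to move; the robot and the scene stay as the last step left them, time stands still between calls to the robot, and variables do not carry over. Pictures are saved under pics/ and viewed, about 8 in all and at most 12, crops included, and the job is handed in when it is done.

```bash
mkdir -p pics; ls
cat > h.py <<'E'
import numpy as np, cv2
from station import ctrl, eyes
def snap(name,fn=None):
    c=eyes.camera(name)
    if fn: cv2.imwrite('pics/'+fn,c['img'])
    return c
def K(c):
    f=c['img'].shape[0]/2/np.tan(np.radians(c['vfov'])/2); return f
def ray(c,u,v):
    f=K(c);T=np.array(c['world_to_cam']);R=T[:3,:3]
    return -R.T@T[:3,3], R.T@np.array([(u-c['cx'])/f,(v-c['cy'])/f,1])
def onz(c,u,v,z):
    o,d=ray(c,u,v); return o+d*(z-o[2])/d[2]
def proj(c,p):
    T=np.array(c['world_to_cam']);q=T[:3,:3]@np.array(p)+T[:3,3];f=K(c)
    return q[0]/q[2]*f+c['cx'],q[1]/q[2]*f+c['cy']
def state():
    s=ctrl.get_state()
    print({k:np.round(s[k],3).tolist() for k in ('time_s','q','tcp_pos','tcp_rot','contact_force','torque','grip_width')})
    return s
E
python3 - <<'E'
from h import *
for n in('scene','top'):
    c=snap(n,n+'0.png'); print(n,c['vfov'],c['cx'],c['cy'],np.round(c['world_to_cam'],3).tolist(),{k for k in c})
    import pickle; pickle.dump(c,open(n+'0.pkl','wb'))
a=cv2.imread('pics/scene0.png');b=cv2.imread('pics/top0.png')
state()
E
```

```text
pics
scene 56.64841815612851 254.22791136487896 191.39729612859472 [[0.877, 0.48, 0.014, -599.158], [0.413, -0.739, -0.532, -121.928], [-0.245, 0.472, -0.847, 970.662], [0.0, 0.0, 0.0, 1.0]] {'img', 'cx', 'world_to_cam', 'cy', 'vfov'}
top 48.56375770975964 248.4883621500871 191.43125560991894 [[-0.026, -0.999, -0.032, 148.902], [-0.997, 0.028, -0.075, 596.536], [0.076, 0.03, -0.997, 998.14], [0.0, 0.0, 0.0, 1.0]] {'img', 'cx', 'world_to_cam', 'cy', 'vfov'}
{'time_s': 0.1, 'q': [-1.445, 0.313, 1.498, 0.0, 1.331, -0.223], 'tcp_pos': [179.4, -493.204, 257.246], 'tcp_rot': [-3.141, -0.0, 0.349], 'contact_force': [0.11, -0.786, 0.205], 'torque': [-0.008, -0.006, 0.026], 'grip_width': 88.517}
```

View pics/scene0.png

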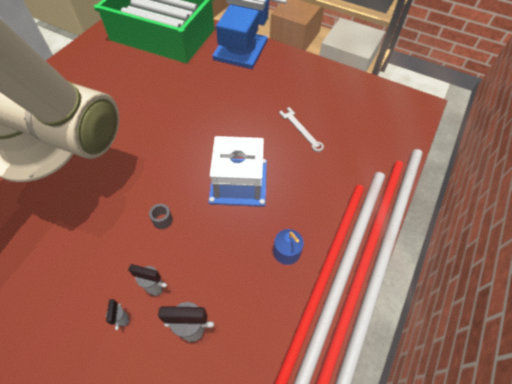

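View pics/top0.png

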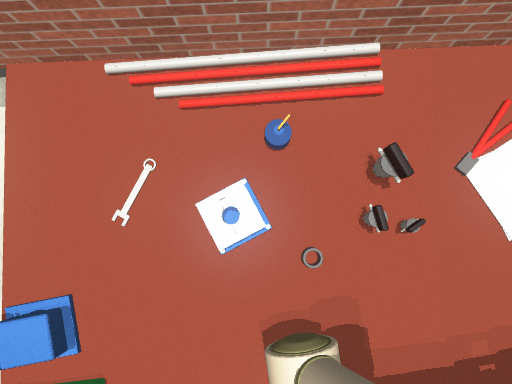

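Scene view: the middle reamer's grip is near (145,272) and the holder near (238,165). Top view: reamer near (380,217), holder near (232,215). Next I'll measure both from colour masks and enlarged crops.

Run:
```python
from h import *; import pickle
S=pickle.load(open('scene0.pkl','rb'));T=pickle.load(open('top0.pkl','rb'))
def crop(c,x,y,w,h,k=5): return cv2.resize(c['img'][y:y+h,x:x+w],None,fx=k,fy=k,interpolation=cv2.INTER_CUBIC)
a=np.vstack([np.hstack([crop(S,205,130,70,60),crop(T,195,180,80,60)]),np.hstack([crop(S,110,250,70,55),crop(T,355,190,80,55)])])
cv2.imwrite('pics/crops0.png',a);print(a.shape)
# grip masks (black)
for n,c,(x,y,w,h),z in(('S',S,(120,258,45,28),110),('T',T,(360,195,32,45),110)):
    g=c['img'][y:y+h,x:x+w].max(2); m=(g<60).astype(np.uint8)
    k,l,st,ce=cv2.connectedComponentsWithStats(m)
    i=1+np.argmax(st[1:,4]); r=cv2.minAreaRect(np.argwhere(l==i)[:,::-1].astype(np.float32))
    u,v=ce[i]+[x,y]; print(n,'grip',u,v,st[i],r,onz(c,u,v,z).round(1))
# collar white
for n,c,(x,y,w,h) in(('S',S,(205,130,65,55)),('T',T,(190,175,85,80))):
    g=c['img'][y:y+h,x:x+w].min(2); m=(g>190).astype(np.uint8)
    cs,_=cv2.findContours(m,0,2); q=max(cs,key=cv2.contourArea)
    r=cv2.minAreaRect(q); b=cv2.boxPoints(r)+[x,y]
    print(n,cv2.contourArea(q),b.tolist()); print(np.round([onz(c,*p,108) for p in b],1).tolist(), np.mean([onz(c,*p,108) for p in b],0))
```

```text
(575, 750, 3)
S grip 145.8181818181818 275.6528925619835 [ 11  12  29  12 121] ((25.143264770507812, 15.984241485595703), (29.387296676635742, 7.708143711090088), 15.5241117477417) [ 535.9 -159.4  110. ]
T grip 377.2156862745098 217.72549019607843 [ 13  11  10  24 102] ((17.141510009765625, 22.745285034179688), (24.312820434570312, 4.258177280426025), 74.05460357666016) [ 528.8 -147.9  110. ]
S 2000.5 [[209.67547225952148, 176.46415328979492], [211.4622631072998, 135.36792469024658], [266.01132583618164, 137.73962020874023], [264.2245330810547, 178.8358497619629]]
[[517.8, 91.8, 108.0], [456.8, 195.5, 108.0], [575.0, 253.5, 108.0], [627.1, 145.6, 108.0]] [544.16771077 171.57991475 108.        ]
T 2782.5 [[194.0675687789917, 203.90540313720703], [244.65405654907227, 177.12432861328125], [271.02162170410156, 226.9297332763672], [220.43513107299805, 253.71080780029297]]
[[569.8, 251.3, 108.0], [626.0, 137.9, 108.0], [514.7, 82.9, 108.0], [459.2, 195.1, 108.0]] [542.41463651 166.80577912 108.        ]
```

View pics/crops0.png

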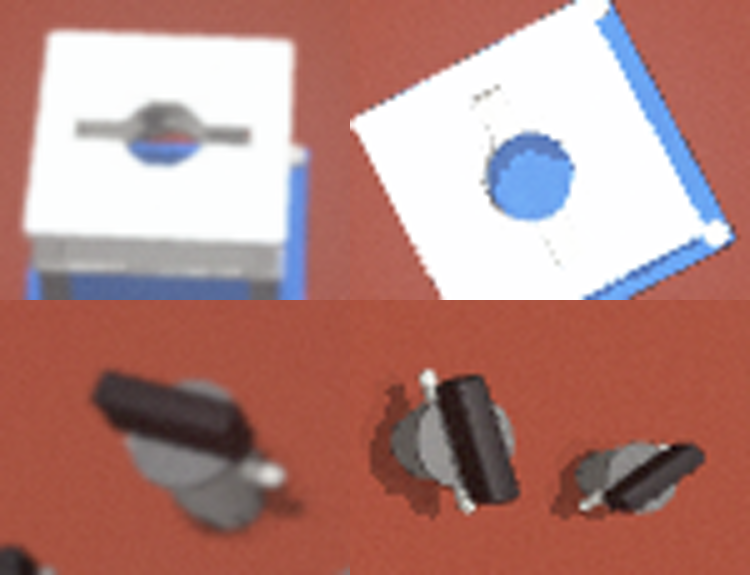

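The crops show entry gaps running from (220,156) to (255,157) in the scene view and from (222,199) to (237,233) in the top view. The middle reamer's grip is lit unevenly, so the mask needs a looser threshold.

Run:
```python
from h import *; import pickle
S=pickle.load(open('scene0.pkl','rb'));T=pickle.load(open('top0.pkl','rb'))
def tri(a,b):
    (o,d),(p,e)=ray(S,*a),ray(T,*b); d=d/np.linalg.norm(d);e=e/np.linalg.norm(e)
    s=np.linalg.lstsq(np.c_[d,-e],p-o,rcond=None)[0]; A=o+s[0]*d;B=p+s[1]*e
    return ((A+B)/2).round(1),np.linalg.norm(A-B).round(1)
cen={}
for n,c,(x,y,w,h) in(('S',S,(120,258,45,30)),('T',T,(362,195,32,45))):
    I=c['img'][y:y+h,x:x+w].astype(int); m=((I.max(2)<85)&(I.max(2)-I.min(2)<25)).astype(np.uint8)
    k,l,st,ce=cv2.connectedComponentsWithStats(m);i=1+np.argmax(st[1:,4])
    r=cv2.minAreaRect(np.argwhere(l==i)[:,::-1].astype(np.float32)); b=cv2.boxPoints(r)+[x,y]
    e=sorted([(b[j],b[(j+1)%4]) for j in range(4)],key=lambda t:np.linalg.norm(t[0]-t[1]))[:2]
    e=[onz(c,*((p+q)/2),104) for p,q in e]; d=e[0]-e[1]
    cen[n]=ce[i]+[x,y]; print(n,cen[n],st[i],r, onz(c,*cen[n],104).round(1),'len',np.linalg.norm(d),'yaw',np.degrees(np.arctan2(d[1],d[0]))%180)
print('tri',tri(cen['S'],cen['T']))
# holder gaps
for n,c,a,b in(('S',S,(220.2,155.9),(255,157.2)),('T',T,(222.4,199.4),(237,233.4))):
    A,B=onz(c,*a,108),onz(c,*b,108);d=A-B;print(n,(A+B)/2,np.linalg.norm(d),np.degrees(np.arctan2(d[1],d[0]))%180)
for p,u in (('Sg',(237.6,156.5)),): print(onz(S,*u,108))
```

```text
S [144.64864865 273.11148649] [  9   7  31  18 296] ((24.485668182373047, 14.848726272583008), (31.88479232788086, 11.060919761657715), 16.389541625976562) [ 528.3 -155.5  104. ] len 63.47150302493325 yaw 12.752088365916961
T [379.58767773 217.60189573] [ 10  10  17  25 211] ((17.70284652709961, 22.74911117553711), (25.83061408996582, 10.081694602966309), 72.6459732055664) [ 528.9 -154.6  104. ] len 55.94265236792834 yaw 14.552996656933447
tri (array([ 528.6, -155.1,  103.7]), np.float64(1.1))
S [543.99678826 170.67364159 108.        ] 80.82504042015877 26.619705755379556
T [540.24532653 173.0525294  108.        ] 81.45348153826922 21.99113615130901
[543.93698013 170.80666155 108.        ]
```

```bash
python3 -m jog '{"translation":[[0.0277,-0.0124,0],[0.0277,-0.0124,0],[0.0277,-0.0124,0],[0.0277,-0.0124,0],[0.0277,-0.0124,0],[0.0277,-0.0124,0],[0.0277,-0.0124,0],[0.0277,-0.0124,0]],"dr":[[0,0,0],[0,0,0],[0,0,0],[0,0,0],[0,0,0],[0,0,0],[0,0,0],[0,0,0]],"jaw":[-0.2,-0.2,-0.2,-0.2,-0.2,-0.2,-0.2,-0.2]}'
python3 -m jog '{"translation":[[0.0277,-0.0124,0],[0.0277,-0.0124,0],[0.0277,-0.0124,0],[0.0277,-0.0124,0],[0.0277,-0.0124,0],[0.0277,-0.0124,0],[0.0277,-0.0124,0],[0.0277,-0.0124,0]],"dr":[[0,0,0],[0,0,0],[0,0,0],[0,0,0],[0,0,0],[0,0,0],[0,0,0],[0,0,0]],"jaw":[-0.2,-0.2,-0.2,-0.2,-0.2,-0.2,-0.2,-0.2]}'
python3 -m jog '{"translation":[[0,0,0],[0,0,0],[0,0,0],[0,0,0],[0,0,0],[0,0,0],[0,0,0],[0,0,0]],"dr":[[0,0,-10],[0,0,-10],[0,0,-10],[0,0,-10],[0,0,-10],[0,0,-10],[0,0,-10],[0,0,-10]],"jaw":[-0.2,-0.2,-0.2,-0.2,-0.2,-0.2,-0.2,-0.2]}'
python3 -m jog '{"translation":[[0,0,0],[0,0,0],[0,0,0],[0,0,0],[0,0,0],[0,0,0],[0,0,0],[0,0,0]],"dr":[[0,0,-10],[0,0,-10],[0,0,-10],[0,0,-10],[0,0,-10],[0,0,-10],[0,0,-10],[0,0,-10]],"jaw":[-0.2,-0.2,-0.2,-0.2,-0.2,-0.2,-0.2,-0.2]}'; python3 -c "
from h import *;state();snap('top','top1.png');snap('scene','scene1.png')
a=np.hstack([cv2.imread('pics/scene1.png')[180:384,60:300],cv2.imread('pics/top1.png')[120:324,300:500]]);cv2.imwrite('pics/v1.png',cv2.resize(a,None,fx=1.8,fy=1.8))"
```

```text
time_s: 1.1
tcp_pos: [354.4, -323.6, 257.5]
tcp_rot: [-3.141, 0.0, 0.349]
contact_force: [-0.2, 0.5, 0.2]
grip_width: 34.8
time_s: 2.1
tcp_pos: [528.7, -154.7, 257.4]
tcp_rot: [-3.141, 0.0, 0.349]
contact_force: [-0.9, -0.3, -0.3]
grip_width: 35.1
time_s: 3.1
tcp_pos: [528.0, -155.4, 257.3]
tcp_rot: [-3.141, -0.001, 1.751]
contact_force: [0.1, -0.6, 0.8]
grip_width: 34.7
time_s: 4.1
tcp_pos: [528.0, -155.4, 257.4]
tcp_rot: [3.141, -0.001, -3.136]
contact_force: [-0.7, -0.1, -0.4]
grip_width: 35.3
{'time_s': 4.1, 'q': [-0.499, 0.37, 1.42, 0.0, 1.353, -2.075], 'tcp_pos': [528.003, -155.403, 257.359], 'tcp_rot': [3.141, -0.001, -3.136], 'contact_force': [-0.681, -0.102, -0.403], 'torque': [-0.003, -0.228, 0.018], 'grip_width': 35.35}
```

View pics/v1.png

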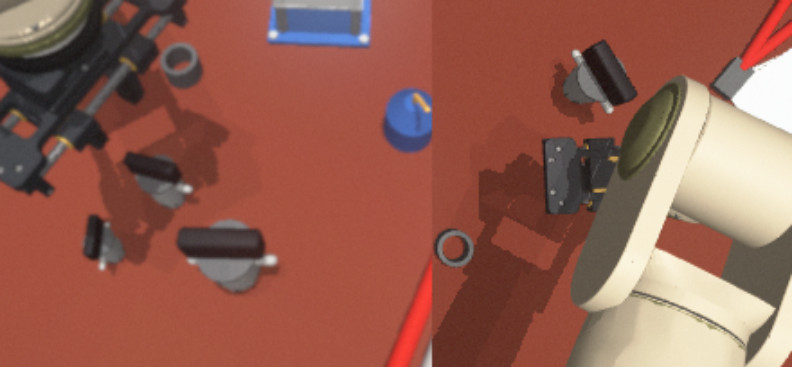

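The scene view shows the open fingers above the middle reamer at about (145,272), clear of both neighbours. I'll turn the last 14°, then descend.

```bash
python3 -m jog '{"translation":[[0,0,0.02],[0,0,0.02],[0,0,0.025],[0,0,0.025],[0,0,0.02],[0,0,0.015],[0,0,0.012],[0,0,0.01]],"dr":[[0,0,-7],[0,0,-7],[0,0,0],[0,0,0],[0,0,0],[0,0,0],[0,0,0],[0,0,0]],"jaw":[-0.2,-0.2,-0.2,-0.2,-0.2,-0.2,-0.2,-0.2]}'
python3 -c "
from h import *;snap('scene','scene2.png')
cv2.imwrite('pics/v2.png',cv2.resize(cv2.imread('pics/scene2.png')[210:330,80:230],None,fx=4,fy=4))"
```

```text
time_s: 5.2
tcp_pos: [528.3, -155.6, 110.3]
tcp_rot: [-3.141, 0.0, -2.898]
contact_force: [0.5, -0.0, -0.3]
grip_width: 34.9
```

View pics/v2.png

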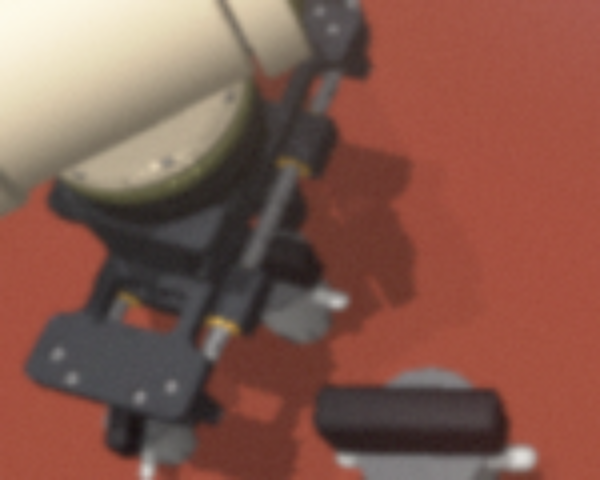

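The fingers straddle the grip near (290,260) in the crop. The small reamer at (150,440) is undisturbed and the wrist force is about zero, so I'll close.

```bash
python3 -m jog '{"translation":[[0,0,0],[0,0,0],[0,0,0],[0,0,0],[0,0,0],[0,0,0]],"dr":[[0,0,0],[0,0,0],[0,0,0],[0,0,0],[0,0,0],[0,0,0]],"jaw":[-0.4,-0.6,-0.8,-1,-1,-1]}' 30
python3 -m jog '{"translation":[[0,0,-0.005],[0,0,-0.01],[0,0,-0.02],[0,0,-0.03],[0,0,-0.03],[0,0,-0.03],[0,0,-0.025],[0,0,0]],"dr":[[0,0,0],[0,0,0],[0,0,0],[0,0,0],[0,0,0],[0,0,0],[0,0,0],[0,0,0]],"jaw":[-1,-1,-1,-1,-1,-1,-1,-1]}'
```

```text
time_s: 6.0
tcp_pos: [528.3, -155.5, 111.2]
tcp_rot: [-3.141, 0.001, -2.897]
contact_force: [-1.1, 1.8, 6.2]
grip_width: 13.7
time_s: 7.0
tcp_pos: [528.5, -155.7, 262.3]
tcp_rot: [-3.139, 0.002, -2.897]
contact_force: [0.4, -0.9, -4.4]
grip_width: 13.7
```

```bash
python3 -m jog '{"translation":[[-0.003,0.01,0],[-0.006,0.02,0],[-0.0068,0.0228,0],[-0.0068,0.0228,0],[-0.0068,0.0228,0],[-0.0068,0.0228,0],[-0.0068,0.0228,0],[-0.0068,0.0228,0]],"dr":[[0,0,0],[0,0,0],[0,0,0],[0,0,0],[0,0,0],[0,0,0],[0,0,0],[0,0,0]],"jaw":[-1,-1,-1,-1,-1,-1,-1,-1]}'
python3 -m jog '{"translation":[[-0.0068,0.0228,0],[-0.0068,0.0228,0],[-0.0068,0.0228,0],[-0.0068,0.0228,0],[-0.0068,0.0228,0],[-0.006,0.02,0],[-0.003,0.011,0],[-0.0006,0.0007,0]],"dr":[[0,0,0],[0,0,0],[0,0,0],[0,0,0],[0,0,0],[0,0,0],[0,0,0],[0,0,0]],"jaw":[-1,-1,-1,-1,-1,-1,-1,-1]}'
python3 -m jog '{"translation":[[0,0,0.005],[0,0,0.01],[0,0,0.01],[0,0,0]],"dr":[[0,0,-5],[0,0,-5],[0,0,-2.5],[0,0,0]],"jaw":[-1,-1,-1,-1]}'
python3 - <<'E'
from h import *; import pickle
state()
for n in('scene','top'): pickle.dump(snap(n,n+'3.png'),open(n+'3.pkl','wb'))
a=cv2.imread('pics/scene3.png')[60:210,160:310];b=cv2.imread('pics/top3.png')[150:260,170:280]
cv2.imwrite('pics/v3.png',np.hstack([cv2.resize(a,(480,480),interpolation=2),cv2.resize(b,(320,320),interpolation=2).repeat(1,0) if 0 else np.vstack([cv2.resize(b,(320,320),interpolation=2),np.zeros((160,320,3),np.uint8)])]))
E
```

```text
time_s: 8.0
tcp_pos: [535.6, 20.7, 260.0]
tcp_rot: [3.141, -0.001, -2.897]
contact_force: [0.6, -0.3, -3.0]
grip_width: 13.8
time_s: 9.0
tcp_pos: [542.8, 171.2, 260.3]
tcp_rot: [3.142, -0.001, -2.896]
contact_force: [-0.1, 0.2, -4.2]
grip_width: 13.8
time_s: 9.5
tcp_pos: [542.9, 169.8, 235.1]
tcp_rot: [3.141, -0.002, -2.68]
contact_force: [-0.9, -0.1, -3.6]
grip_width: 13.9
{'time_s': 9.5, 'q': [0.097, 0.428, 1.395, -0.0, 1.321, -1.935], 'tcp_pos': [542.927, 169.814, 235.051], 'tcp_rot': [3.141, -0.002, -2.68], 'contact_force': [-0.863, -0.138, -3.565], 'torque': [0.062, -0.13, 0.004], 'grip_width': 13.934}
```

View pics/v3.png

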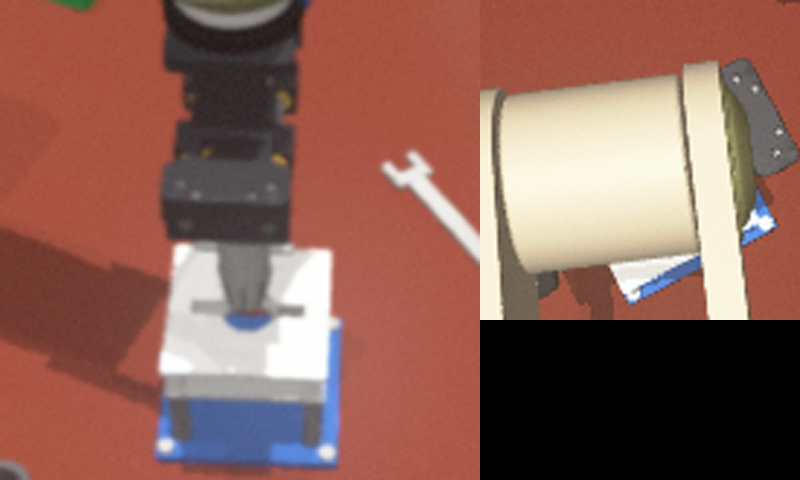

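The scene view shows the tip near (246,305), centred laterally over the gap line from (192,307) to (303,311). To check depth and heading, I'll overlay the predicted points.

Run:
```python
from h import *; import pickle
S=pickle.load(open('scene3.pkl','rb')); k=9;x0,y0,w,h=205,130,70,64
I=cv2.resize(S['img'][y0:y0+h,x0:x0+w],None,fx=k,fy=k,interpolation=cv2.INTER_CUBIC)
def dot(p,col):
    u,v=proj(S,p); cv2.circle(I,(int((u-x0+.5)*k),int((v-y0+.5)*k)),2,col,-1)
tx,ty,tz=542.9,169.8,235.05-111; yw=-2.68
for a in np.arange(0,6.28,.3):
    dot((tx+13*np.cos(a),ty+13*np.sin(a),tz),(0,255,0)); dot((tx+18*np.cos(a),ty+18*np.sin(a),tz+32),(0,255,255))
for s in(-34,34): dot((tx+s*np.cos(yw),ty+s*np.sin(yw),tz+55),(255,0,255))
hx,hy,y2=543.5,170.5,np.radians(26.5);c,s=np.cos(y2),np.sin(y2)
L=lambda a,b:(hx+a*c-b*s,hy+a*s+b*c,108)
for a,b in[(42,7),(42,-7),(-42,7),(-42,-7),(58,58),(58,-58),(-58,58),(-58,-58)]: dot(L(a,b),(0,0,255))
for t in np.arange(0,6.28,.4): dot(L(20*np.cos(t),20*np.sin(t)),(0,0,255))
cv2.imwrite('pics/v4.png',I)
```

```text
(no output)
```

View pics/v4.png

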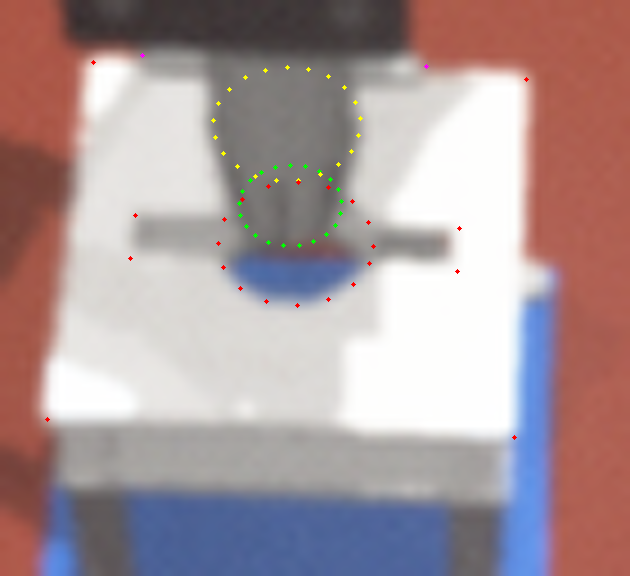

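The overlay agrees to about 1 mm: the bore centre images at about (292,240) against (295,243) predicted, and the tip at (290,205) against (290,205). I'll shift 1 mm along tool y and descend in stages, watching the force.

```bash
python3 -m jog '{"translation":[[0,0.001,0.005],[0,0,0.01],[0,0,0.01],[0,0,0.01],[0,0,0.01],[0,0,0.006],[0,0,0.003],[0,0,0]],"dr":[[0,0,0],[0,0,0],[0,0,0],[0,0,0],[0,0,0],[0,0,0],[0,0,0],[0,0,0]],"jaw":[-1,-1,-1,-1,-1,-1,-1,-1]}'
```

```text
time_s: 10.6
tcp_pos: [542.8, 171.2, 181.7]
tcp_rot: [3.142, 0.0, -2.679]
contact_force: [-0.5, -0.2, -3.4]
grip_width: 13.5
```

```bash
python3 -c "
from h import *;state()
c=snap('scene','scene4.png')
cv2.imwrite('pics/v5.png',cv2.resize(c['img'][120:195,195:280],None,fx=7,fy=7,interpolation=2))"
```

```text
{'time_s': 10.6, 'q': [0.1, 0.476, 1.467, 0.0, 1.199, -1.933], 'tcp_pos': [542.815, 171.24, 181.73], 'tcp_rot': [3.142, 0.0, -2.679], 'contact_force': [-0.456, -0.222, -3.381], 'torque': [0.14, -0.139, -0.052], 'grip_width': 13.485}
```

View pics/v5.png

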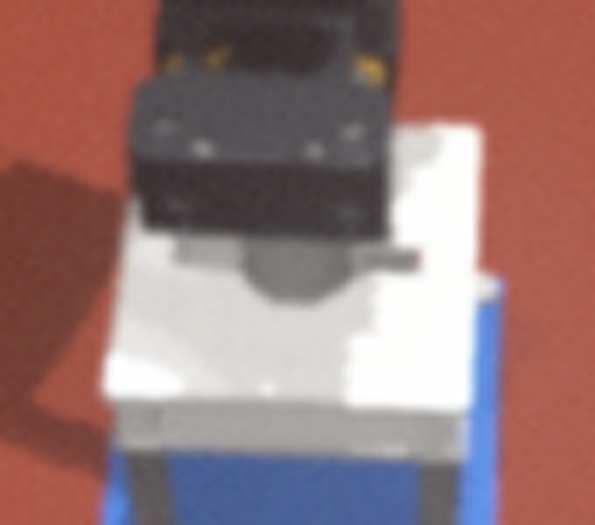

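The body is in the bore at about (297,275) in the crop, and lateral force is near zero. Continuing down, more slowly.

```bash
python3 -m jog '{"translation":[[0,0,0.004],[0,0,0.005],[0,0,0.004],[0,0,0.003],[0,0,0.002],[0,0,0.002]],"dr":[[0,0,0],[0,0,0],[0,0,0],[0,0,0],[0,0,0],[0,0,0]],"jaw":[-1,-1,-1,-1,-1,-1]}'
python3 -m jog '{"translation":[[0,0,0.002],[0,0,0.002],[0,0,0.002],[0,0,0]],"dr":[[0,0,0],[0,0,0],[0,0,0],[0,0,0]],"jaw":[-1,-1,-1,-1]}'
```

```text
time_s: 11.4
tcp_pos: [542.8, 171.2, 161.7]
tcp_rot: [-3.142, 0.0, -2.679]
contact_force: [0.7, 0.1, -2.8]
grip_width: 13.6
time_s: 11.9
tcp_pos: [542.7, 171.2, 155.6]
tcp_rot: [3.141, -0.0, -2.679]
contact_force: [0.3, -0.0, -3.6]
grip_width: 13.4
```

Passed the plate with no contact, so the pin is in the gaps. Next, down onto the track.

```bash
python3 -m jog '{"translation":[[0,0,0.0015],[0,0,0.0015],[0,0,0.001],[0,0,0]],"dr":[[0,0,0],[0,0,0],[0,0,0],[0,0,0]],"jaw":[-1,-1,-1,-1]}'
python3 -m jog '{"translation":[[0,0,0.001],[0,0,0.001],[0,0,0.001],[0,0,0]],"dr":[[0,0,0],[0,0,0],[0,0,0],[0,0,0]],"jaw":[-1,-1,-1,-1]}'
```

```text
time_s: 12.4
tcp_pos: [542.8, 171.2, 151.6]
tcp_rot: [3.141, -0.0, -2.679]
contact_force: [-0.4, 0.0, -4.1]
grip_width: 13.5
time_s: 12.9
tcp_pos: [542.9, 171.3, 149.2]
tcp_rot: [-3.141, 0.001, -2.679]
contact_force: [-2.3, -0.3, 1.7]
grip_width: 13.7
```

On the track: 5.5 N of push relative to hanging. Pressing about 9 mm.

```bash
python3 -m jog '{"translation":[[0,0,0.0015],[0,0,0.0015],[0,0,0.0015],[0,0,0.0015],[0,0,0.0015],[0,0,0.0015],[0,0,0],[0,0,0]],"dr":[[0,0,0],[0,0,0],[0,0,0],[0,0,0],[0,0,0],[0,0,0],[0,0,0],[0,0,0]],"jaw":[-1,-1,-1,-1,-1,-1,-1,-1]}'
python3 -m jog '{"translation":[[0,0,0],[0,0,0],[0,0,0],[0,0,0]],"dr":[[0,0,3],[0,0,3],[0,0,3],[0,0,0]],"jaw":[-1,-1,-1,-1]}'
```

```text
time_s: 13.9
tcp_pos: [543.0, 171.3, 140.4]
tcp_rot: [-3.141, 0.001, -2.679]
contact_force: [-4.0, -0.3, 8.3]
grip_width: 14.3
time_s: 14.4
tcp_pos: [543.5, 171.3, 140.6]
tcp_rot: [-3.141, 0.003, -2.837]
contact_force: [-1.1, 0.4, 7.0]
grip_width: 13.5
```

```bash
python3 -m jog '{"translation":[[0,0,0],[0,0,0],[0,0,0],[0,0,0],[0,0,0],[0,0,0],[0,0,0],[0,0,0]],"dr":[[0,0,3],[0,0,3],[0,0,3],[0,0,3],[0,0,3],[0,0,3],[0,0,3],[0,0,0]],"jaw":[-1,-1,-1,-1,-1,-1,-1,-1]}'; python3 -c "
from h import *;state()"
```

```text
time_s: 15.4
tcp_pos: [543.7, 171.2, 140.7]
tcp_rot: [3.141, 0.003, 3.08]
contact_force: [0.9, -0.3, 7.3]
grip_width: 13.6
{'time_s': 15.4, 'q': [0.1, 0.522, 1.511, -0.0, 1.106, -1.409], 'tcp_pos': [543.668, 171.203, 140.653], 'tcp_rot': [3.141, 0.003, 3.08], 'contact_force': [0.893, -0.29, 7.334], 'torque': [-0.06, -0.098, 0.006], 'grip_width': 13.614}
```

```bash
P='from station import ctrl;s=ctrl.get_state();print(s["torque"])'; python3 -m jog '{"translation":[[0,0,0],[0,0,0],[0,0,0],[0,0,0]],"dr":[[0,0,2],[0,0,2],[0,0,2],[0,0,0]],"jaw":[-1,-1,-1,-1]}'; python3 -c "$P"
python3 -m jog '{"translation":[[0,0,0],[0,0,0],[0,0,0]],"dr":[[0,0,2],[0,0,2],[0,0,0]],"jaw":[-1,-1,-1]}'; python3 -c "$P"
```

```text
time_s: 15.9
tcp_pos: [543.6, 171.2, 140.7]
tcp_rot: [3.141, 0.003, 2.975]
contact_force: [0.0, -0.5, 6.7]
grip_width: 13.7
[-0.05401571 -0.02660975  0.10445843]
time_s: 16.27
tcp_pos: [543.6, 171.2, 140.7]
tcp_rot: [3.141, 0.003, 2.905]
contact_force: [-0.7, -0.7, 7.3]
grip_width: 13.7
[-0.09301519 -0.08239391  0.09742328]
```

40° turned, no drop yet.

```bash
P='from station import ctrl;s=ctrl.get_state();print(s["torque"])'; python3 -m jog '{"translation":[[0,0,0],[0,0,0],[0,0,0]],"dr":[[0,0,2],[0,0,2],[0,0,0]],"jaw":[-1,-1,-1]}'; python3 -c "$P"
python3 -m jog '{"translation":[[0,0,0],[0,0,0],[0,0,0]],"dr":[[0,0,2],[0,0,2],[0,0,0]],"jaw":[-1,-1,-1]}'; python3 -c "$P"
```

```text
time_s: 16.65
tcp_pos: [543.7, 171.2, 140.7]
tcp_rot: [3.141, 0.003, 2.836]
contact_force: [-0.7, -0.2, 8.8]
grip_width: 13.6
[-0.04150602 -0.03138162 -0.05319574]
time_s: 17.02
tcp_pos: [543.6, 171.2, 140.7]
tcp_rot: [3.14, 0.003, 2.766]
contact_force: [-0.6, -0.2, 7.8]
grip_width: 13.7
[-0.02137872 -0.04723923  0.01537581]
```

```bash
P='from station import ctrl;s=ctrl.get_state();print(s["torque"])'; python3 -m jog '{"translation":[[0,0,0],[0,0,0],[0,0,0]],"dr":[[0,0,2],[0,0,2],[0,0,0]],"jaw":[-1,-1,-1]}'; python3 -c "$P"
```

```text
time_s: 17.4
tcp_pos: [543.6, 171.2, 140.7]
tcp_rot: [3.14, 0.003, 2.696]
contact_force: [0.1, -0.3, 6.8]
grip_width: 13.7
[-0.09174158 -0.07656641  0.04699057]
```

```bash
P='from station import ctrl;s=ctrl.get_state();print(s["torque"])'; python3 -m jog '{"translation":[[0,0,0],[0,0,0],[0,0,0]],"dr":[[0,0,2],[0,0,2],[0,0,0]],"jaw":[-1,-1,-1]}'; python3 -c "$P"
```

```text
time_s: 17.77
tcp_pos: [543.6, 171.2, 140.7]
tcp_rot: [3.14, 0.002, 2.626]
contact_force: [-0.2, -0.1, 7.8]
grip_width: 13.9
[-0.06826424 -0.03890928  0.004836  ]
```

```bash
P='from station import ctrl;s=ctrl.get_state();print(s["torque"])'; python3 -m jog '{"translation":[[0,0,0],[0,0,0],[0,0,0]],"dr":[[0,0,2],[0,0,2],[0,0,0]],"jaw":[-1,-1,-1]}'; python3 -c "$P"
```

```text
time_s: 18.15
tcp_pos: [543.7, 171.4, 140.7]
tcp_rot: [3.139, 0.002, 2.556]
contact_force: [0.3, 1.2, 6.7]
grip_width: 14.0
[ 0.08278423 -0.08783569 -0.10709896]
```

60°.

```bash
P='from station import ctrl;s=ctrl.get_state();print(s["torque"])'; python3 -m jog '{"translation":[[0,0,0],[0,0,0],[0,0,0]],"dr":[[0,0,2],[0,0,2],[0,0,0]],"jaw":[-1,-1,-1]}'; python3 -c "$P"
```

```text
time_s: 18.52
tcp_pos: [543.5, 171.4, 140.4]
tcp_rot: [3.14, 0.001, 2.486]
contact_force: [-0.7, 0.6, 6.4]
grip_width: 13.8
[ 0.08562155 -0.01081445 -0.36760437]
```

```bash
P='from station import ctrl;s=ctrl.get_state();print(s["torque"])'; python3 -m jog '{"translation":[[0,0,0],[0,0,0],[0,0,0]],"dr":[[0,0,2],[0,0,2],[0,0,0]],"jaw":[-1,-1,-1]}'; python3 -c "$P"
```

```text
time_s: 18.9
tcp_pos: [543.1, 171.4, 139.8]
tcp_rot: [3.14, 0.0, 2.417]
contact_force: [1.2, 1.1, 2.9]
grip_width: 13.9
[ 0.22179419 -0.41035035 -0.28123059]
```

The force eased by about 4.4 N, which matches the expected drop. Holding to check that it's steady.

```bash
for i in 1 2; do python3 -m jog '{"translation":[[0,0,0],[0,0,0]],"dr":[[0,0,0],[0,0,0]],"jaw":[-1,-1]}'; python3 -c "
from station import ctrl;s=ctrl.get_state();print(s['torque'])"; done
```

```text
time_s: 19.15
tcp_pos: [543.1, 171.3, 139.9]
tcp_rot: [3.141, 0.001, 2.417]
contact_force: [1.2, 1.5, 3.9]
grip_width: 13.8
[ 0.30910529 -0.51355177 -0.32014928]
time_s: 19.4
tcp_pos: [543.0, 171.3, 139.9]
tcp_rot: [3.141, 0.0, 2.417]
contact_force: [4.4, 1.7, 3.6]
grip_width: 13.9
[ 0.33738906 -0.7403671  -0.30502911]
```

The ease is steady. A small yaw moment (−0.3 N m) says the pin is riding the near edge, so I'll turn 2° more to centre it.

```bash
python3 -m jog '{"translation":[[0,0,0],[0,0,0],[0,0,0]],"dr":[[0,0,1],[0,0,1],[0,0,0]],"jaw":[-1,-1,-1]}'; python3 -c "
from station import ctrl;s=ctrl.get_state();print(s['torque'])"
```

```text
time_s: 19.77
tcp_pos: [542.7, 171.1, 139.7]
tcp_rot: [-3.141, 0.0, 2.382]
contact_force: [1.9, 0.7, 4.5]
grip_width: 13.8
[ 0.04993179 -0.59910244 -0.03093833]
```

The moment is gone. Unloading by about 2 mm before release.

```bash
python3 -m jog '{"translation":[[0,0,-0.001],[0,0,-0.001],[0,0,0],[0,0,0]],"dr":[[0,0,0],[0,0,0],[0,0,0],[0,0,0]],"jaw":[-1,-1,-1,-1]}'; python3 -c "
from station import ctrl;s=ctrl.get_state();print(s['torque'])"
```

```text
time_s: 20.27
tcp_pos: [542.7, 171.2, 141.7]
tcp_rot: [-3.141, 0.0, 2.382]
contact_force: [2.9, 0.2, 2.2]
grip_width: 13.6
[-0.14479621 -0.60304059  0.02250738]
```

```bash
python3 -m jog '{"translation":[[0,0,0],[0,0,0],[0,0,0],[0,0,0],[0,0,0],[0,0,0]],"dr":[[0,0,0],[0,0,0],[0,0,0],[0,0,0],[0,0,0],[0,0,0]],"jaw":[-0.65,-0.6,-0.5,-0.3,-0.3,-0.3]}'
python3 -m jog '{"translation":[[0,0,-0.005],[0,0,-0.01],[0,0,-0.02],[0,0,-0.03],[0,0,-0.03],[0,0,-0.03],[0,0,-0.03],[0,0,0]],"dr":[[0,0,0],[0,0,0],[0,0,0],[0,0,0],[0,0,0],[0,0,0],[0,0,0],[0,0,0]],"jaw":[-0.3,-0.3,-0.3,-0.3,-0.3,-0.3,-0.3,-0.3]}'
python3 -c "
from h import *;state()
c=snap('scene','scene5.png');d=snap('top','top5.png')
a=cv2.resize(c['img'],(512,384));cv2.imwrite('pics/v6.png',np.hstack([cv2.resize(c['img'][70:220,160:310],(450,450),interpolation=2),cv2.resize(c['img'],(350,262))[:,:].copy() if 0 else cv2.copyMakeBorder(cv2.resize(c['img'],(350,262)),0,188,0,0,0)]))"
```

```text
time_s: 21.02
tcp_pos: [542.8, 171.2, 141.7]
tcp_rot: [-3.142, -0.0, 2.382]
contact_force: [-0.4, -0.8, 0.1]
grip_width: 30.9
time_s: 22.02
tcp_pos: [543.3, 171.3, 299.3]
tcp_rot: [3.138, 0.003, 2.382]
contact_force: [-0.1, -0.2, 0.4]
grip_width: 31.1
{'time_s': 22.025, 'q': [0.1, 0.386, 1.288, 0.0, 1.463, -0.712], 'tcp_pos': [543.275, 171.315, 299.295], 'tcp_rot': [3.138, 0.003, 2.382], 'contact_force': [-0.148, -0.201, 0.376], 'torque': [0.038, -0.187, 0.033], 'grip_width': 31.096}
```

View pics/v6.png

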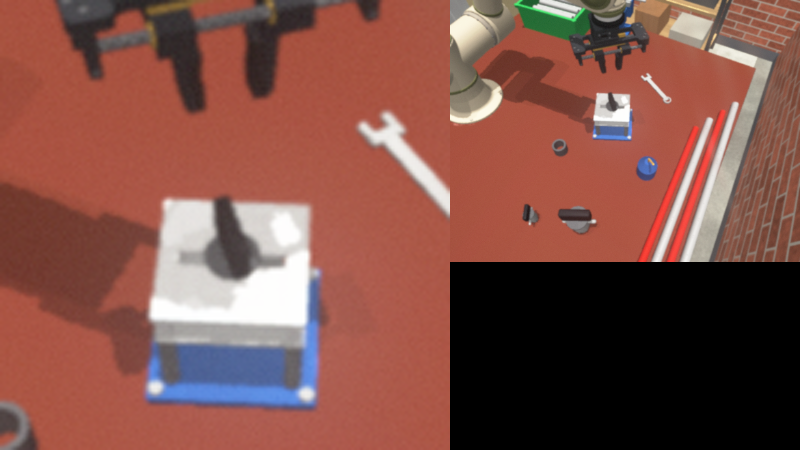

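The reamer stands upright and locked in the collar, grip from (222,198) to (240,275) in the crop. The collar is up, the fingers are clear and everything else is in place. One numeric check separates notch height from track height.

Run:
```python
from h import *
c=eyes.camera('scene');x,y,w,h=222,125,32,45
m=(c['img'][y:y+h,x:x+w].max(2)<72).astype(np.uint8)
k,l,st,ce=cv2.connectedComponentsWithStats(m);i=1+np.argmax(st[1:,4]);print('seen x',st[i,0]+x,st[i,0]+x+st[i,2],'y',st[i,1]+y,st[i,1]+y+st[i,3])
for top,n in((154,'notch'),(161,'track')):
    for yaw in(2.382,):
        P=np.array([proj(c,(542.8+a*np.cos(yaw)-b*np.sin(yaw),171.2+a*np.sin(yaw)+b*np.cos(yaw),z)) for a in(-28,28) for b in(-7,7) for z in(top,top-36)])+.5
        print(n,P.min(0).round(1),P.max(0).round(1))
```

```text
seen x 233 242 y 137 161
notch [230.7 134. ] [244.1 164.1]
track [230.6 131.9] [244.1 162.2]
```

```bash
python3 -c "
from station import ctrl;print(ctrl.job_done())"
```

```text
the job is handed in; nothing more can be done
None
```

The middle-sized reamer hangs upright in the bayonet holder with its pin in the locking notch. I let go and handed the job in at about 22 s of the 67 s allowed.

I pinched it by the wing grip and lowered it through the gaps without touching the plate. I then pressed about 9 mm and turned it clockwise. The drop came at about 68° with the push easing by about 4 N, as expected. I turned 2° more to take the pin off the notch edge, backed off 2 mm and opened the fingers.

**Last checks:**
- **Lock:** the grip's image centre is at row 149.0. The notch position predicts 149.05 and the track 147.05, so the pin is in the notch. I did not try turning it back to test the lock.
- **Forces:** the wrist read about zero after release, with the gripper well clear. The highest reading I saw was about 9 N.
- **Other things:** nothing else on the bench looked moved in the last picture.

**What disagreed:** before the lift, the wrist briefly read +6 N upward as the fingers closed. While the pin settled in the notch there was a small sideways force of 2 to 4 N. Both were gone after release.

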